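# Hold a painted knight up for its photograph

### The arm

A 6-joint arm with a two-finger parallel gripper is mounted at the origin on the work surface. World frame = base frame: x ahead of the robot, y to its left, z up, the work surface at z = 0. Lengths are in m, angles in rad, forces in N, time in s.
With the tool pointing down it reaches from about 0.35 to 0.975 m from the base axis. Payload 4.9 kg.
Tool frame: the origin (TCP) lies on the centre line of the jaws, within the pads' length; the fingertips stand ctrl.tcp_to_tips ahead of it and the grasp point (between the pads) lies 3 mm ahead of it (ctrl.tcp_to_tips is the distance from the TCP to the fingertips, in m); z points along the fingers, y is the direction in which the jaws open and shut (so a half turn about z gives the same grasp; the last joint's range is limited). The gripper opens to 85 mm and grips with 20 to 120 N. Pads are 22 mm wide; open, the fingers measure 114 mm over their backs; the gripper's body (76 mm by 85 mm) begins 54 mm behind the grasp point. The pads swing forward as they close: fully open they stand 13 mm farther back than shut.
Start: joints at [1.161, 0.053, 1.613, -0, 1.476, -0.119], TCP at [0.179, 0.599, 0.253] pointing down, gripper open.
Joint ranges: [-3.01, 3.01], [-1.01, 2.22], [0.06, 2.58], [-1.02, 4.17], [0.09, 2.62], [-3.14, 3.14]. Speed limits (rad/s): [2.57, 2.57, 3.14, 3.14, 3.14, 3.14].

### API

Orientations are given as a rotation vector (axis times angle).
In Python, from station import ctrl, vision gives the robot as it stands.
- The arm moves only by the tool jog_arm, never from a script. Its argument "deltas" is a list of rows, each a list of 7 numbers: the turn, a rotation vector about the tool's x, y, z in rad, then the shift along the tool's x, y, z in cm, then the opening, from 0 (shut) to 1 (fully open). A call has 1 to 12 rows; each row shifts and turns the commanded pose from where the row before left it, along the tool's axes as they then stand; what a row does not reach is not made up. A row lasts 1/12 s, in which the tool goes at most 41.7 mm and 7.16 degrees, less where a joint would pass 70% of its speed; a pose out of reach is approached as far as the arm can. A call with a gripper value outside its range is refused whole. The fingers move at their own pace and stop on an object; "grip_force" is the grip in N (left out, the last holds). Time passes only in rows, so rows that do not move let the fingers close. It gives the time, the measured TCP pose, the force and the opening at its end, in the units of the state.
- ctrl.get_obs(): the state, without advancing time (a new reading comes with each control period).
- vision.get_image(name): name is "scene" or "side" or "wrist"; returns (picture, depth): 400x640x3 uint8, red, green, blue; 400x640 float32, m along the optical axis (not along the pixel's ray), 0 where there is no reading.
- vision.calibration(name): a dict with "fx", "fy", "cx", "cy" (pixels), "dist" ([k1, k2, p1, p2, k3] as OpenCV has them; the pictures are not rectified), "rvec" (rotation vector, rad) and "tvec" (3), from world to camera coordinates, as OpenCV has them; the wrist camera has in their place "hand_eye" (4x4, takes a point from camera to tool coordinates, whose origin is the TCP and whose axes are the flange's). Camera axes: x right, y down, z forward; pixel columns grow to the right and rows downward; lengths in m; the calibration is good to about 2 mm. A picture is of the moment at which its call begins: read the wrist's pose just before it. calibration takes no time and is no camera call.
- ctrl.finish_job(): hands the job in, once; it reports no verdict.
The state is a dict: "t": time; "q": joint angles; "dq": joint speeds; "effort": joint torques, N m; "tool_pos": TCP position; "tool_rot": TCP orientation; "contact_force": force on the tool from outside, world axes, zero at the start; "wrist_torque": the same for the moment, N m; "opening": finger opening in m.
Only numpy, scipy, OpenCV 4.12 (cv2) and the standard library are available. Lean on these libraries where they do the work, as an engineer would, in place of code of your own. Each camera call takes 0.05 s, during which the arm holds its last target. There are 200 camera calls.

### The job

Set up the knight's photograph: take the plywood backdrop panel out of its slotted rack, stand it in front of the flat face of the stone ruin and let go, so that it leans back centrally and squarely against the ruin. Then lift the knight off its cork plinth and finish while holding it level and still in mid-air, in front of the middle of the panel, its base about 5 cm above the table and about 8 cm out from the panel's foot, touching nothing but your fingers. Do not tip the knight far over or knock over the paint pot or the other, smaller figure.

Things in the scene. Friction and masses are not known exactly. Their poses are not given: they have to be found in the camera images.
- panel: flat rectangular plywood panel, 8 mm thick (x) by 130 wide (y) by 150 tall (z), about 140 g, both faces alike. Origin: middle of its lower edge (foot), z up the panel, x its normal. It starts upright in the rack, its foot 8 mm above the table and its top edge at 158 mm.
- panel_top (a point): middle of the panel's top edge, 150 mm up the panel from its origin.
- rack: low brown wooden rack, fixed: foot plate 75 mm (x) by 150 (y) by 8 thick, with two rails 130 long (y), 14 thick, up to 55 mm high, leaving a slot 11 mm wide along y, open above and at its ends. Origin: centre of underside. The panel stands in the slot and lifts straight up.
- ruin: grey stone scenery, fixed, rigid: block 60 mm deep (x), 100 wide (y), 80 high, with two lower steps behind it (52 and 26 mm high, to x = -74 mm). Origin: centre of the main block's underside. Its flat upright front is at x = +30 mm, looks along its +x (away from the robot, to the photo camera) and ends in a straight top edge 80 mm up.
- plinth: round cork plinth, fixed, 30 mm high, top 54 mm across, foot 64 mm across. Origin: centre of underside. The knight stands loose on the middle of its top.
- knight: the tall armoured figure of dark metal, 87 mm high, about 80 g, on a round base 40 mm across, 5 thick. Origin: centre of the base's underside, 30 mm above the table at the start; z up, x the way it faces (sword in front). Body with arms 33 to 64 mm up, flat-sided, 38 wide (y), 20 deep (x): grip it there across y. Head above, 19 across; legs below, narrower.
- pot: small round paint pot, 30 mm across, 34 high, close by the plinth; bystander. Origin: centre of underside.
- goblin: small squat grey figure with long ears, about 45 mm high on a base 32 mm across, behind the ruin's steps; bystander. Origin: centre of underside.

How it is judged:
By the outcome, as a careful person would: the job done as asked, in the order asked, and still so for the second after the job is handed in, while the arm keeps its last pose, push and grip.
It also fails if it takes over 67 s, if anything falls off the work surface, if the arm or the gripper's body presses on something with over 40 N, if the wrist force passes 120 N, or if a joint passes its speed limit or range.

## Working session

There is one attempt and no reset: what is moved stays moved. The work goes in short steps, Python scripts to look and compute and a tool call to move; the robot and the scene stay as the last step left them, time stands still between calls to the robot, and variables do not carry over. Pictures are saved under pics/ and viewed, about 8 in all and at most 12, crops included, and the job is handed in when it is done.

Besides the shell and the picture viewer there is one more tool, called after "Emit:" as a command line: name --pt "numbers of a row" for each row, then --argument value for the rest. jog_arm: Moves the arm, as the interface text tells. Its arguments: {"type":"object","properties":{"deltas":{"type":"array"},"grip_force":{"type":"number"}},"required":["deltas"]}

```bash
ls; mkdir -p pics
cat > h.py <<'E'
import numpy as np, cv2
from station import ctrl, vision
def T(rv,t):
    M=np.eye(4);M[:3,:3]=cv2.Rodrigues(np.array(rv,float))[0];M[:3,3]=t;return M
def cam(name,obs=None):
    c=vision.calibration(name);K=np.array([[c['fx'],0,c['cx']],[0,c['fy'],c['cy']],[0,0,1]]);d=np.array(c['dist'])
    if 'hand_eye' in c:
        W=T(obs['tool_rot'],obs['tool_pos'])@np.array(c['hand_eye'])
    else: W=np.linalg.inv(T(np.ravel(c['rvec']),np.ravel(c['tvec'])))
    return K,d,W
def grab(name):
    o=ctrl.get_obs();im,dp=vision.get_image(name);return im,dp,cam(name,o)
def rays(C,uv):
    K,d,W=C;p=cv2.undistortPoints(np.array(uv,float).reshape(-1,1,2),K,d).reshape(-1,2)
    r=np.c_[p,np.ones(len(p))];return W[:3,3],r@W[:3,:3].T
def plane(C,uv,z):
    o,r=rays(C,uv);return o+r*((z-o[2])/r[:,2])[:,None]
def cloud(dp,C):
    v,u=np.mgrid[:400,:640];o,r=rays(C,np.c_[u.ravel(),v.ravel()])
    P=(o+r*dp.ravel()[:,None]);P[dp.ravel()<=0]=np.nan;return P.reshape(400,640,3)
E
python3 - <<'E'
from h import *
o=ctrl.get_obs();print(o,ctrl.tcp_to_tips)
for n in('scene','side'):
    im,dp,C=grab(n);cv2.imwrite(f'pics/{n}0.png',im[...,::-1]);np.savez(f'{n}0.npz',im=im,dp=dp);print(n,C[2][:3,3],C[2][:3,2])
E
```

```text
pics
{'t': 0.0, 'q': array([ 1.16096575e+00,  5.33462368e-02,  1.61429727e+00, -2.11137969e-05,
        1.47604222e+00, -1.19006014e-01]), 'dq': array([-0.00073937, -0.00046258,  0.00125239,  0.0007664 , -0.00231874,
       -0.00048081]), 'effort': array([-3.49111478e-04, -3.93687344e+01, -3.70175672e+01, -1.06114921e-04,
        7.14318754e-03, -2.58728761e-05]), 'tool_pos': array([0.17898517, 0.5982064 , 0.25206763]), 'tool_rot': array([-0.45513824, -3.10791476,  0.00318162]), 'contact_force': array([ 0.25060796, -0.96973996,  0.41489748]), 'wrist_torque': array([ 0.00195383, -0.00649908,  0.01375116]), 'opening': 0.08527135862735431} 0.022
scene [0.91854714 0.71469984 0.75590558] [-0.40877537 -0.67422973 -0.61507477]
side [ 0.30465135 -0.57799997  0.80472591] [ 0.20383221  0.62395077 -0.75441226]
```

View pics/scene0.png

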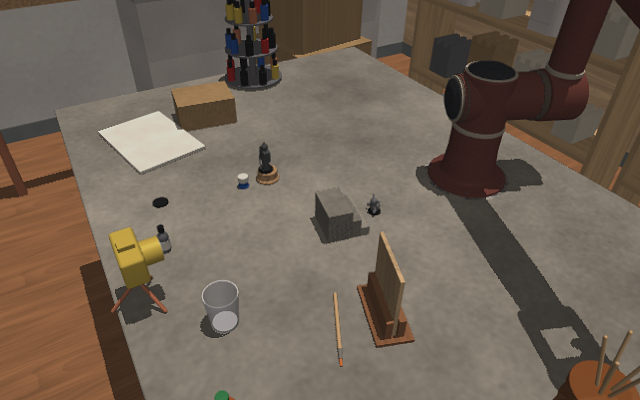

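View pics/side0.png

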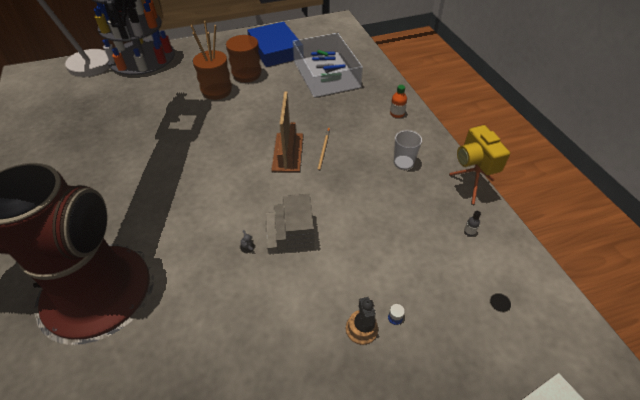

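The scene view shows the panel in its rack at (390,285), ruin (338,215), knight (266,165), pot (243,181) and goblin (374,205). In the side view they are at (287,130), (297,218), (365,315), (397,313) and (247,242). I'll measure them from depth.

Run:
```python
from h import *
rects={'scene':dict(panel=(352,228,418,350),ruin=(310,182,370,245),knight=(252,138,282,188),pot=(234,170,252,192),gob=(364,190,384,218)),
'side':dict(panel=(268,88,306,175),ruin=(262,190,318,254),knight=(342,292,382,345),pot=(386,302,408,326),gob=(236,230,258,256))}
for n in rects:
    f=np.load(n+'0.npz');P=cloud(f['dp'],cam(n))
    print(n,'table z',np.nanmedian(P[300:330,420:460 if n=='scene' else 450,2]))
    for k,(a,b,c,d) in rects[n].items():
        Q=P[b:d,a:c].reshape(-1,3);Q=Q[np.isfinite(Q[:,0])]
        def box(lo,hi,t):
            S=Q[(Q[:,2]>lo)&(Q[:,2]<hi)]
            if len(S)<5: print(k,t,len(S));return
            r=cv2.minAreaRect((S[:,:2]*1000).astype(np.float32))
            print(k,t,len(S),'mean',S.mean(0).round(4),'rect',np.round(r[0],1),np.round(r[1],1),round(r[2],1),'zmax',S[:,2].max().round(4))
        if k=='panel': box(.07,.17,'panel');box(.148,.17,'top');box(.045,.062,'rails');box(.003,.013,'foot')
        if k=='ruin': box(.072,.09,'top');box(.044,.06,'step');box(.02,.072,'mid')
        if k=='knight': box(.024,.034,'plinth');box(.066,.092,'body');box(.1,.125,'head')
        if k=='pot': box(.01,.045,'pot')
        if k=='gob': box(.01,.06,'gob')
```

```text
scene table z 0.0002240950308147749
panel panel 1270 mean [0.4981 0.2772 0.123 ] rect [492.5 269.3] [135.1   9.7] 69.6 zmax 0.1612
panel top 353 mean [0.4954 0.2744 0.1565] rect [492.1 268.8] [133.9   9. ] 69.8 zmax 0.1612
panel rails 722 mean [0.5061 0.2837 0.0544] rect [493.6 272.2] [135.2  39.5] 69.5 zmax 0.0619
panel foot 1168 mean [0.4953 0.2614 0.0075] rect [433.6 209.7] [342.3 156.6] 56.1 zmax 0.013
ruin top 783 mean [0.4471 0.0065 0.0801] rect [444.3   2.1] [103.4  61.6] 77.6 zmax 0.0845
ruin step 336 mean [0.4384 0.029  0.0521] rect [434.1   5.1] [104.   83.9] 78.3 zmax 0.0599
ruin mid 985 mean [0.4392 0.0315 0.0435] rect [406.3  12. ] [106.9 141.4] 76.6 zmax 0.072
knight plinth 120 mean [ 0.495  -0.2485  0.0293] rect [ 494.  -255.1] [45.1 53.8] 89.8 zmax 0.034
knight body 106 mean [ 0.5017 -0.2511  0.0793] rect [ 502.5 -258.1] [21.6 44.7] 19.8 zmax 0.0917
knight head 38 mean [ 0.498  -0.2572  0.1064] rect [ 497.7 -257.4] [19.7 13.4] 3.5 zmax 0.1172
pot pot 108 mean [ 0.5665 -0.2544  0.027 ] rect [ 564.9 -258.9] [31.3 27.5] 88.7 zmax 0.0354
gob gob 130 mean [0.3274 0.0073 0.
[... 520 characters left out ...]
  1.2] [102.4  60. ] 77.5 zmax 0.0834
ruin step 469 mean [ 0.4102 -0.0076  0.0513] rect [432.3   3.1] [104.5  79.9] 77.7 zmax 0.0599
ruin mid 1123 mean [ 0.4061 -0.013   0.0409] rect [422.6   5.2] [104.4 103.8] 77.6 zmax 0.072
knight plinth 313 mean [ 0.4846 -0.2662  0.0297] rect [ 489.5 -262.9] [46.4 52.9] 43.5 zmax 0.034
knight body 141 mean [ 0.4919 -0.2703  0.0801] rect [ 498.7 -262. ] [39.2 27.2] 85.0 zmax 0.092
knight head 96 mean [ 0.4951 -0.2637  0.1073] rect [ 495.9 -262.5] [16.8 19.8] 72.6 zmax 0.1171
pot pot 208 mean [ 0.562  -0.263   0.0307] rect [ 563.4 -260.9] [28.1 27.2] 36.7 zmax 0.0369
gob gob 158 mean [ 0.3234 -0.0028  0.0287] rect [322.5   1.1] [37.3 25. ] 80.9 zmax 0.0449
```

Emit:
jog_arm --pt "0 0 0 -1.2 -0.7 0 1" --pt "0 0 0 -2.4 -1.4 0 1" --pt "0 0 0 -2.4 -1.4 0 1" --pt "0 0 0 -2.4 -1.4 0 1" --pt "0 0 0 -2.4 -1.4 0 1" --pt "0 0 0 -2.4 -1.4 0 1" --pt "0 0 0 -2.4 -1.4 0 1" --pt "0 0 0 -2.4 -1.4 0 1" --pt "0 0 0 -2.4 -1.4 0 1" --pt "0 0 0 -2.4 -1.4 0 1" --pt "0 0 0 -2.4 -1.4 0 1" --pt "0 0 0 -2.4 -1.4 0 1"

```text
t: 1.1
tool_pos: [0.3982, 0.3634, 0.253]
tool_rot: [-0.456, -3.108, 0.001]
contact_force: [0.3, 0.4, 0.2]
opening: 0.0856
```

Emit:
jog_arm --pt "0 0 0 -2.4 -1.4 0 1" --pt "0 0 0 -2.4 -1.4 0 1" --pt "0 0 0 -2.4 -1.4 0 1" --pt "0 0 0 -2.4 -1.4 0 1" --pt "0 0 0 -1.4 -0.8 0 1" --pt "0 0 0.11 0 0 0 1" --pt "0 0 0.11 0 0 0 1" --pt "0 0 0.11 0 0 0 1" --pt "0 0 0.11 0 0 0 1" --pt "0 0 0.11 0 0 0 1" --pt "0 0 0.11 0 0 0 1" --pt "0 0 0.11 0 0 0 1"

```text
t: 2.1
tool_pos: [0.4843, 0.2716, 0.2529]
tool_rot: [-1.597, -2.705, 0.001]
contact_force: [-0.4, 0.5, -0.6]
opening: 0.0853
```

Emit:
jog_arm --pt "0 0 0.11 0 0 0 1" --pt "0 0 0.11 0 0 0 1" --pt "0 0 0.11 0 0 0 1" --pt "0 0 0.11 0 0 0 1" --pt "0 0 0.11 0 0 0 1" --pt "0 0 0.11 0 0 0 1" --pt "0 0 0.11 0 0 0 1" --pt "0 0 0.095 0 0 0 1" --pt "0 0 0 0 0 0 1" --pt "0 0 0 0 0 0 1"

```text
t: 2.93
tool_pos: [0.4843, 0.2719, 0.253]
tool_rot: [2.577, 1.797, -0.001]
contact_force: [0.3, 0.6, -0.0]
opening: 0.0855
```

```bash
cat >> h.py <<'E'
def rel(pos,yaw,tilt=0):
    "tool-frame shift (cm) and remaining turn (rad) to pos, with tool y at world angle yaw (deg), then tilt about tool x (deg)"
    o=ctrl.get_obs();M=T(o['tool_rot'],o['tool_pos']);R=M[:3,:3]
    a=np.radians(yaw);y=np.array([np.cos(a),np.sin(a),0]);z=np.array([0,0,-1.]);G=np.c_[np.cross(y,z),y,z]@cv2.Rodrigues(np.array([np.radians(tilt),0,0]))[0]
    print('t',o['t'],'pos',o['tool_pos'].round(4),'F',o['contact_force'].round(2),'open',round(o['opening'],4),'q',o['q'].round(2))
    print('shift cm',(R.T@(np.array(pos)-M[:3,3])*100).round(2),'turn',cv2.Rodrigues(R.T@G)[0].ravel().round(4))
E
python3 - <<'E'
from h import *
rel([.492,.268,.141],-20.4)
im,dp,C=grab('wrist');cv2.imwrite('pics/w1.png',im[...,::-1])
P=cloud(dp,C).reshape(-1,3)
S=P[(P[:,2]>.145)&(P[:,2]<.17)];print(len(S));r=cv2.minAreaRect((S[:,:2]*1000).astype(np.float32));print(r,S[:,2].max())
E
```

```text
t 2.9333 pos [0.4843 0.2719 0.253 ] F [ 0.26  0.64 -0.02] open 0.0855 q [ 0.38 -0.11  1.78 -0.    1.48  0.73]
shift cm [-0.09  0.86 11.2 ] turn [-0.0003  0.0006  0.0031]
2263
((492.07916259765625, 267.9404602050781), (130.21568298339844, 8.105188369750977), 69.654296875) 0.1597636720566854
```

The wrist depth agrees with the first estimate: panel top at (0.4921, 0.2679), angle 69.65°. I'll descend and grip.

Emit:
jog_arm --pt "0 0 0 -0.1 0.9 0.5 1" --pt "0 0 0 0 0 2 1" --pt "0 0 0 0 0 2 1" --pt "0 0 0 0 0 2 1" --pt "0 0 0 0 0 2 1" --pt "0 0 0 0 0 1.5 1" --pt "0 0 0 0 0 1.0 1" --pt "0 0 0 0 0 0.2 1" --pt "0 0 0 0 0 0 0.4" --pt "0 0 0 0 0 0 0" --pt "0 0 0 0 0 0 0" --pt "0 0 0 0 0 0 0" --grip_force 40

```text
t: 3.98
tool_pos: [0.4934, 0.2688, 0.1427]
tool_rot: [2.578, 1.794, 0.004]
contact_force: [0.0, 1.0, -0.8]
opening: 0.0389
```

Emit:
jog_arm --pt "0 0 0 0 0 0 0" --pt "0 0 0 0 0 0 0" --pt "0 0 0 0 0 0 0" --pt "0 0 0 0 0 0 0" --pt "0 0 0 0 0 0 0" --pt "0 0 0 0 0 0 0"

```text
t: 4.48
tool_pos: [0.4929, 0.2686, 0.142]
tool_rot: [2.579, 1.794, 0.002]
contact_force: [0.1, 0.6, 3.6]
opening: 0.0078
```

Emit:
jog_arm --pt "0 0 0 0 0 -0.5 0" --pt "0 0 0 0 0 -1 0" --pt "0 0 0 0 0 -1.5 0" --pt "0 0 0 0 0 -1.5 0" --pt "0 0 0 0 0 -1.5 0" --pt "0 0 0 0 0 -1.5 0" --pt "0 0 0 0 0 -1.5 0" --pt "0 0 0 0 0 -1.5 0" --pt "0 0 0 0 0 -1 0" --pt "0 0 0 0 0 -0.5 0" --pt "0 0 0 0 0 0 0" --pt "0 0 0 0 0 0 0"

```text
t: 5.48
tool_pos: [0.4923, 0.2684, 0.2609]
tool_rot: [-2.579, -1.794, 0.001]
contact_force: [0.2, 0.6, -2.4]
opening: 0.0075
```

```bash
cat >> h.py <<'E'
RC=np.array([.4442,.0017]);RY=-12.4;rn=np.array([np.cos(np.radians(RY)),np.sin(np.radians(RY))]);ry=np.array([-rn[1],rn[0]])
def place(dout=0,dz=0,th=12.,u=.134):
    t=np.radians(th);s=.080/np.cos(t);F=.004*np.cos(t)+s*np.sin(t)
    xy=RC+rn*(.030+F-u*np.sin(t)+dout)+ry*.0009
    return [*xy,.004*np.sin(t)+u*np.cos(t)+dz]
E
python3 - <<'E'
from h import *
p=place(.04,.12);print(p);rel(p,RY,-12)
E
```

```text
[np.float64(0.5059792356114754), np.float64(-0.010961549473128553), np.float64(0.25190342526160103)]
t 5.4833 pos [0.4923 0.2684 0.2609] F [ 0.18  0.63 -2.44] open 0.0075 q [ 0.37 -0.1   1.75 -0.    1.49  0.72]
shift cm [-25.72  10.99   0.9 ] turn [-0.2097  0.0149 -0.138 ]
```

Emit:
jog_arm --pt "0 0 0 -1.1 0.45 0 0" --pt "0 0 0 -2.2 0.95 0 0" --pt "0 0 0 -2.5 1.05 0.1 0" --pt "0 0 0 -2.5 1.05 0.1 0" --pt "0 0 0 -2.5 1.05 0.1 0" --pt "0 0 0 -2.5 1.05 0.1 0" --pt "0 0 0 -2.5 1.05 0.1 0" --pt "0 0 0 -2.5 1.05 0.1 0" --pt "0 0 0 -2.5 1.05 0.1 0" --pt "0 0 0 -2.3 1.05 0.1 0" --pt "0 0 0 -1.6 0.7 0 0" --pt "0 0 0 -1 0.5 0 0"

```text
t: 6.48
tool_pos: [0.5054, -0.0131, 0.2519]
tool_rot: [-2.58, -1.791, 0.004]
contact_force: [-0.4, 0.0, -2.2]
opening: 0.0072
```

Emit:
jog_arm --pt "0 0 -0.046 0 0 0 0" --pt "0 0 -0.046 0 0 0 0" --pt "0 0 -0.046 0 0 0 0" --pt "-0.05 0 0 0 0 0 0" --pt "-0.05 0 0 0 0 0 0" --pt "-0.06 0 0 0 0 0 0" --pt "-0.05 0 0 0 0 0 0" --pt "0 0 0 0 0 0 0" --pt "0 0 0 0 0 0 0"

```text
t: 7.23
tool_pos: [0.5055, -0.0106, 0.2525]
tool_rot: [2.318, 1.863, 0.194]
contact_force: [-0.0, 0.0, -1.1]
opening: 0.0075
```

Run:
```python
from h import *
rel(place(.02,.01),RY,-12)
im,dp,C=grab('side');cv2.imwrite('pics/s2.png',im[100:340,180:500][:,:,::-1].repeat(2,0).repeat(2,1))
P=cloud(dp,C)[100:260,230:420].reshape(-1,3)
for lo,hi in((.11,.16),(.16,.20)):
    S=P[(P[:,2]>lo)&(P[:,2]<hi)];print(len(S),S.mean(0) if len(S) else '',cv2.minAreaRect((S[:,:2]*1000).astype(np.float32)))
```

```text
t 7.2333 pos [ 0.5055 -0.0106  0.2525] F [-0.01  0.   -1.08] open 0.0075 q [-0.16 -0.37  2.   -0.01  1.31  0.06]
shift cm [-0.02 -4.19 10.42] turn [-0.0017  0.0002 -0.0003]
97 [ 0.52236333 -0.04923368  0.14090066] ((531.1724243164062, -18.800308227539062), (129.2925567626953, 14.077715873718262), 73.87683868408203)
109 [ 0.51281576 -0.05402959  0.17982944] ((524.4068603515625, -20.854881286621094), (123.21524810791016, 14.622401237487793), 71.51763153076172)
```

View pics/s2.png

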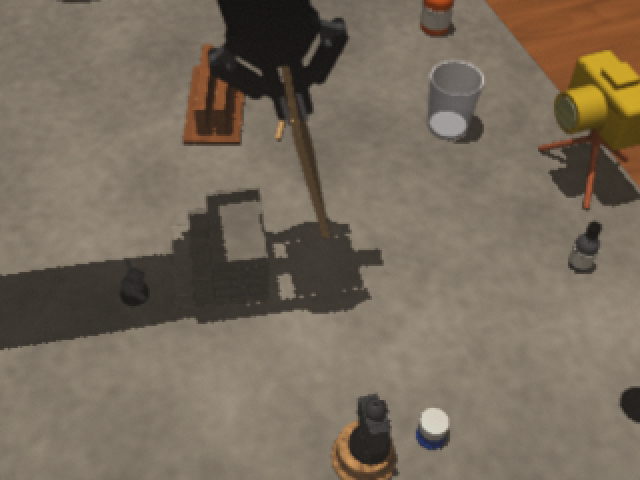

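The side view shows the panel held tilted, edge-on from (288,70) to (326,236) in the crop, in front of the ruin. Knight and pot are untouched. Next I'll check the panel's pose in hand with a plane fit from the scene camera, whose view includes its front face.

```bash
cat >> h.py <<'E'
def panelfit(n='scene',zlo=.03,zhi=.25,hint=None,rad=.09):
    im,dp,C=grab(n);P=cloud(dp,C).reshape(-1,3);P=P[np.isfinite(P[:,0])]
    c=np.array([*hint]);nv=np.array([rn[0]*np.cos(.21),rn[1]*np.cos(.21),np.sin(.21)])
    Q=P[(np.linalg.norm(P-c,axis=1)<rad)&(np.abs((P-c)@nv)<.015)&(P[:,2]>zlo)]
    for _ in range(5):
        m=Q.mean(0);v=np.linalg.svd(Q-m,full_matrices=False)[2][2];v*=np.sign(v@nv);Q=Q[np.abs((Q-m)@v)<.003]
    print(n,'N',len(Q),'yaw',np.degrees(np.arctan2(v[1],v[0])).round(2),'tilt',np.degrees(np.arcsin(v[2])).round(2))
    y=np.cross([0,0,1],v);y/=np.linalg.norm(y);z=np.cross(v,y)
    a=(Q-m)@y;b=(Q-m)@z;r=cv2.minAreaRect(np.c_[a,b].astype(np.float32)*1000);print('rect',np.round(r[0],1),np.round(r[1],1),round(r[2],1))
    a0,a1=np.percentile(a,[.5,99.5]);b0,b1=np.percentile(b,[.5,99.5])
    f=m+y*(a0+a1)/2+z*b0-v*.004;t=f+z*.15
    D=f[:2]-RC;print('foot',f.round(4),'top',(m+y*(a0+a1)/2+z*b1).round(4),'height',(b1-b0).round(4),'width',(a1-a0).round(4),'foot out of face',(D@rn-.03).round(4),'lat',(D@ry).round(4))
    return im
E
python3 - <<'E'
from h import *
o=ctrl.get_obs();R=T(o['tool_rot'],o['tool_pos']);c=(R@np.array([0,.004,.06,1]))[:3]
panelfit('scene',hint=c)
E
```

```text
scene N 1305 yaw -12.25 tilt 11.79
rect [-8.7  9. ] [136.2 161. ] 0.8
foot [ 0.5321 -0.0146  0.1235] top [ 0.5065 -0.009   0.2689] height 0.1476 width 0.1293 foot out of face 0.0594 lat 0.003
```

Emit:
jog_arm --pt "0 0 0 -0.1 -0.2 0.5 0" --pt "0 0 0 0 -0.4 1 0" --pt "0 0 0 0 -0.6 1.5 0" --pt "0 0 0 0 -0.6 1.5 0" --pt "0 0 0 0 -0.6 1.5 0" --pt "0 0 0 0 -0.6 1.5 0" --pt "0 0 0 0 -0.6 1.4 0" --pt "0 0 0 0 -0.4 1 0" --pt "0 0 0 0 -0.2 0.5 0" --pt "0 0 0 0 0 0 0" --pt "0 0 0 0 0 0 0"

```text
t: 8.25
tool_pos: [0.4874, -0.0076, 0.1429]
tool_rot: [2.316, 1.861, 0.196]
contact_force: [0.5, -0.0, -1.1]
opening: 0.0078
```

Run:
```python
from h import *
rel(place(.004,.003),RY,-12)
o=ctrl.get_obs();R=T(o['tool_rot'],o['tool_pos']);c=(R@np.array([0,.004,.06,1]))[:3]
panelfit('scene',.005,hint=c);panelfit('side',.005,hint=c)
```

```text
t 8.25 pos [ 0.4874 -0.0076  0.1429] F [ 0.52 -0.03 -1.06] open 0.0078 q [-0.16 -0.33  2.15 -0.01  1.11  0.06]
shift cm [ 0.07 -1.84  0.43] turn [ 0.0006  0.0001 -0.0006]
scene N 1174 yaw -12.27 tilt 11.87
rect [-10.3   7.3] [155.9 131.9] 89.8
foot [ 0.5135 -0.0119  0.014 ] top [ 0.4874 -0.0062  0.1606] height 0.149 width 0.1286 foot out of face 0.0406 lat 0.0016
side N 365 yaw -13.19 tilt 12.34
rect [23.6 -3.9] [126.7 152.4] 1.4
foot [ 0.5136 -0.0173  0.0135] top [ 0.4862 -0.0109  0.1605] height 0.1497 width 0.1258 foot out of face 0.0418 lat -0.0037
```

Emit:
jog_arm --pt "0 0 0 0 -0.4 0.1 0" --pt "0 0 0 0 -0.5 0.1 0" --pt "0 0 0 0 -0.5 0.1 0" --pt "0 0 0 0 -0.4 0.1 0" --pt "0 0 0 0 0 0 0" --pt "0 0 0 0 0 0 0"

```text
t: 8.85
tool_pos: [0.4705, -0.0038, 0.1349]
tool_rot: [2.316, 1.861, 0.196]
contact_force: [0.1, -1.1, -1.4]
opening: 0.0075
```

Run:
```python
from h import *
rel(place(0.001,0),RY,-12)
```

```text
t 8.85 pos [ 0.4705 -0.0038  0.1349] F [ 0.08 -1.09 -1.38] open 0.0075 q [-0.16 -0.37  2.2  -0.01  1.1   0.06]
shift cm [ 0.07 -0.34  0.24] turn [ 0.0005  0.0001 -0.0005]
```

Emit:
jog_arm --pt "0 0 0 0 -0.02 0.1 0" --pt "0 0 0 0 -0.02 0.1 0" --pt "0 0 0 0 -0.01 0.05 0" --pt "0 0 0 0 0 0 0" --pt "0 0 0 0 0 0 0"

```text
t: 9.27
tool_pos: [0.4709, -0.004, 0.1326]
tool_rot: [2.316, 1.861, 0.196]
contact_force: [0.7, 0.4, -1.5]
opening: 0.0077
```

Emit:
jog_arm --pt "0 0 0 0 -0.02 0.1 0" --pt "0 0 0 0 0 0 0" --pt "0 0 0 0 0 0 0"

```text
t: 9.52
tool_pos: [0.4711, -0.004, 0.1318]
tool_rot: [2.316, 1.861, 0.197]
contact_force: [0.9, -1.2, -0.6]
opening: 0.0078
```

Emit:
jog_arm --pt "0 0 0 0 -0.01 0.05 0" --pt "0 0 0 0 0 0 0" --pt "0 0 0 0 0 0 0"

```text
t: 9.77
tool_pos: [0.4712, -0.004, 0.1318]
tool_rot: [2.316, 1.861, 0.197]
contact_force: [-2.3, -0.1, 3.8]
opening: 0.0077
```

Emit:
jog_arm --pt "0 0 0 0 -0.01 0.05 0" --pt "0 0 0 0 0 0 0" --pt "0 0 0 0 0 0 0"

```text
t: 10.02
tool_pos: [0.4714, -0.0041, 0.1318]
tool_rot: [2.316, 1.861, 0.197]
contact_force: [-3.7, -0.1, 7.0]
opening: 0.0078
```

Emit:
jog_arm --pt "0 0 0 0 -0.01 0.05 0" --pt "0 0 0 0 0 0 0" --pt "0 0 0 0 0 0 0"

```text
t: 10.27
tool_pos: [0.4715, -0.0041, 0.1317]
tool_rot: [2.315, 1.861, 0.197]
contact_force: [-5.4, -1.1, 7.7]
opening: 0.0073
```

Emit:
jog_arm --pt "0 0 0 0 0.03 -0.17 0" --pt "0 0 0 0 -0.1 0.02 0" --pt "0 0 0 0 -0.1 0.02 0" --pt "0 0 0 0 0 0 0" --pt "0 0 0 0 0 0 0"

```text
t: 10.68
tool_pos: [0.4698, -0.0037, 0.1316]
tool_rot: [2.315, 1.86, 0.199]
contact_force: [1.3, 0.3, 2.4]
opening: 0.0074
```

Emit:
jog_arm --pt "0 0 0 0 -0.1 0.02 0" --pt "0 0 0 0 0 0 0" --pt "0 0 0 0 0 0 0"

```text
t: 10.93
tool_pos: [0.4691, -0.0035, 0.1315]
tool_rot: [2.315, 1.86, 0.199]
contact_force: [2.7, -0.8, 3.9]
opening: 0.0073
```

Emit:
jog_arm --pt "0 0 0 0 -0.05 0.01 0" --pt "0 0 0 0 0 0 0" --pt "0 0 0 0 0 0 0"

```text
t: 11.18
tool_pos: [0.4687, -0.0034, 0.1315]
tool_rot: [2.314, 1.86, 0.199]
contact_force: [3.8, -0.6, 5.3]
opening: 0.0077
```

Emit:
jog_arm --pt "0 0 0 0 -0.05 0.01 0" --pt "0 0 0 0 0 0 0" --pt "0 0 0 0 0 0 0"

```text
t: 11.43
tool_pos: [0.4684, -0.0034, 0.1315]
tool_rot: [2.314, 1.859, 0.2]
contact_force: [4.1, -1.3, 5.6]
opening: 0.0077
```

Emit:
jog_arm --pt "0 0 0 0 0.01 -0.08 0" --pt "0 0 0 0 -0.05 0.01 0" --pt "0 0 0 0 0 0 0" --pt "0 0 0 0 0 0 0"

```text
t: 11.77
tool_pos: [0.4673, -0.0031, 0.1315]
tool_rot: [2.315, 1.86, 0.198]
contact_force: [2.2, 0.1, 6.5]
opening: 0.0075
```

Emit:
jog_arm --pt "0 0 0 0 -0.08 0.02 0" --pt "0 0 0 0 0 0 0" --pt "0 0 0 0 0 0 0"

```text
t: 12.02
tool_pos: [0.4669, -0.0031, 0.1314]
tool_rot: [2.314, 1.86, 0.199]
contact_force: [3.9, -0.2, 5.9]
opening: 0.0075
```

Run:
```python
from h import *
rel(place(0,0),RY,-12)
o=ctrl.get_obs();R=T(o['tool_rot'],o['tool_pos']);c=(R@np.array([0,.004,.06,1]))[:3]
panelfit('scene',.005,hint=c);panelfit('side',.005,hint=c)
```

```text
t 12.0167 pos [ 0.4669 -0.0031  0.1314] F [ 3.86 -0.18  5.88] open 0.0075 q [-0.16 -0.38  2.21 -0.01  1.09  0.06]
shift cm [ 0.07 -0.   -0.05] turn [ 0.0035  0.     -0.0006]
scene N 1218 yaw -12.34 tilt 12.56
rect [-9.4  7. ] [132.8 151.5] 0.4
foot [ 0.4938 -0.0083  0.0052] top [ 0.4666 -0.0023  0.1488] height 0.1462 width 0.1296 foot out of face 0.0206 lat 0.0009
side N 434 yaw -13.07 tilt 12.74
rect [22.9  2. ] [131.2 152. ] 0.9
foot [ 0.4933 -0.0119  0.0046] top [ 0.4654 -0.0054  0.1496] height 0.1477 width 0.1274 foot out of face 0.0209 lat -0.0027
```

Emit:
jog_arm --pt "0 0 0 0 -0.02 -0.06 0" --pt "0 0 0 0 0 0 0" --pt "0 0 0 0 0 0 0.1" --pt "0 0 0 0 0 0 0.15" --pt "0 0 0 0 0 0 0.2" --pt "0 0 0 0 0 0 0.25" --pt "0 0 0 0 0 0 0.3" --pt "0 0 0 0 0 0 0.35" --pt "0 0 0 0 0 0 0.35" --pt "0 0 0 0 0 0 0.35" --pt "0 0 0 0 0 0 0.35"

```text
t: 13.03
tool_pos: [0.4655, -0.0028, 0.1308]
tool_rot: [2.317, 1.862, 0.196]
contact_force: [0.7, -0.1, -0.7]
opening: 0.0301
```

Run:
```python
from h import *
o=ctrl.get_obs();print(o['contact_force'],o['opening']);R=T(o['tool_rot'],o['tool_pos']);c=(R@np.array([0,.004,.06,1]))[:3]
im=panelfit('scene',.005,hint=c);panelfit('side',.005,hint=c)
cv2.imwrite('pics/r3.png',im[130:330,260:460][:,:,::-1].repeat(3,0).repeat(3,1))
```

```text
[ 0.68379397 -0.06311478 -0.73024277] 0.030078533365235336
scene N 1258 yaw -12.38 tilt 14.44
rect [-11.    5.1] [149.4 134.4] 89.8
foot [ 0.4964 -0.0086  0.0048] top [ 0.4643 -0.0016  0.1482] height 0.147 width 0.1307 foot out of face 0.0232 lat 0.0011
side N 573 yaw -13.0 tilt 14.61
rect [14.2 -5.6] [128.  148.7] 0.4
foot [ 0.4952 -0.014   0.005 ] top [ 0.4629 -0.0066  0.1479] height 0.1466 width 0.1235 foot out of face 0.0232 lat -0.0044
```

View pics/r3.png

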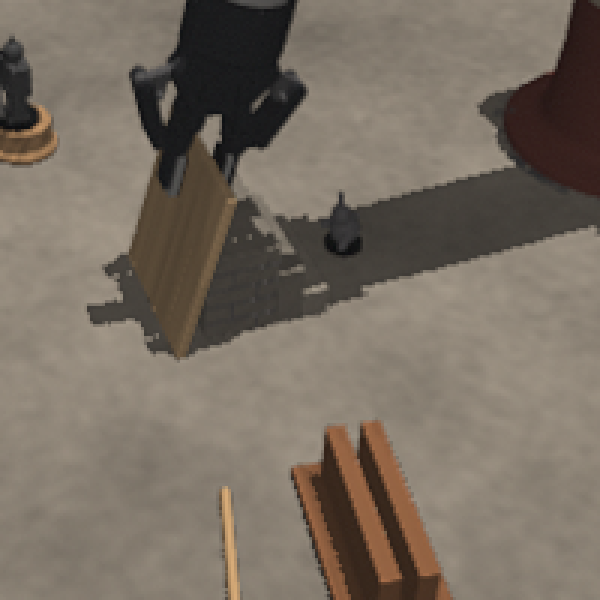

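The panel, in the crop from (180,355) at its foot to (205,140) at its top, is free and leaning at 14.5°. That matches resting on the ruin edge (foot 23 mm out, 24.7 predicted), and it is square to within 1°. I'll retreat along the tool axis.

Emit:
jog_arm --pt "0 0 0 0 0 -0.4 0.35" --pt "0 0 0 0 0 -0.8 0.35" --pt "0 0 0 0 0 -1.2 0.35" --pt "0 0 0 0 0 -1.5 0.35" --pt "0 0 0 0 0 -2 0.35" --pt "0 0 0 0 0 -2 0.35" --pt "0 0 0 0 0 -2 0.35" --pt "0 0 0 0 0 -2 0.35" --pt "0.1 0 0 0 0 -1 0.6" --pt "0.11 0 0 0 0 0 1" --pt "0 0 -0.1 0 0 0 1" --pt "0 0 -0.1 0 0 0 1"

```text
t: 14.13
tool_pos: [0.4402, 0.0027, 0.2582]
tool_rot: [2.235, 2.207, 0.0]
contact_force: [0.8, -0.2, -1.3]
opening: 0.0769
```

Emit:
jog_arm --pt "0 0 -0.11 0 0 0 1" --pt "0 0 -0.11 0 0 0 1" --pt "0 0 -0.11 0 0 0 1" --pt "0 0 -0.11 0 0 0 1" --pt "0 0 -0.11 0 0 0 1" --pt "0 0 -0.11 0 0 0 1" --pt "0 0 -0.11 0 0 0 1" --pt "0 0 -0.11 0 0 0 1" --pt "0 0 -0.11 0 0 0 1" --pt "0 0 -0.11 0 0 0 1" --pt "0 0 -0.11 0 0 0 1" --pt "0 0 -0.11 0 0 0 1"

```text
t: 15.13
tool_pos: [0.4394, 0.003, 0.2581]
tool_rot: [0.411, 3.113, -0.0]
contact_force: [-0.4, 0.4, -0.4]
opening: 0.0851
```

Run:
```python
from h import *
rel([.497,-.245,.25],75)
```

```text
t 15.1333 pos [0.4394 0.003  0.2581] F [-0.37  0.41 -0.42] open 0.0851 q [-0.16 -0.42  2.02 -0.    1.54 -1.47]
shift cm [-11.99 -22.46   0.82] turn [ 0.0001  0.0012 -0.0005]
```

Emit:
jog_arm --pt "0 0 0 -0.6 -1.1 0 1" --pt "0 0 0 -1.2 -2.2 0 1" --pt "0 0 0 -1.2 -2.3 0 1" --pt "0 0 0 -1.2 -2.3 0 1" --pt "0 0 0 -1.2 -2.3 0 1" --pt "0 0 0 -1.2 -2.3 0 1" --pt "0 0 0 -1.2 -2.3 0 1" --pt "0 0 0 -1.2 -2.3 0 1" --pt "0 0 0 -1.2 -2.3 0 1" --pt "0 0 0 -1.2 -2 0 1" --pt "0 0 0 -0.6 -1.1 0 1" --pt "0 0 0 0 0 0 1"

```text
t: 16.13
tool_pos: [0.4957, -0.2476, 0.2577]
tool_rot: [0.423, 3.113, -0.001]
contact_force: [-0.4, -0.8, 0.7]
opening: 0.0853
```

Run:
```python
from h import *
rel([.497,-.261,.25],75)
im,dp,C=grab('wrist');cv2.imwrite('pics/w4.png',im[...,::-1])
P=cloud(dp,C).reshape(-1,3)
P=P[np.linalg.norm(P[:,:2]-[.497,-.261],axis=1)<.06]
for lo,hi in((.02,.034),(.0325,.0385),(.06,.097),(.085,.097),(.1,.13)):
    S=P[(P[:,2]>lo)&(P[:,2]<hi)];print(lo,len(S),S[:,2].max(),S.mean(0));print(cv2.minAreaRect((S[:,:2]*1000).astype(np.float32)))
```

```text
t 16.1333 pos [ 0.4957 -0.2476  0.2577] F [-0.39 -0.75  0.67] open 0.0853 q [-0.6  -0.12  1.77 -0.    1.49 -1.9 ]
shift cm [-0.48 -1.25  0.77] turn [-0.0005  0.0005 -0.0083]
0.02 974 0.033999621612415154 [ 0.49140811 -0.25735326  0.02961916]
((510.213623046875, -256.4528503417969), (91.88945007324219, 52.52915573120117), 12.805248260498047)
0.0325 507 0.038363111760062796 [ 0.49663981 -0.26071617  0.03449704]
((515.881591796875, -258.3786315917969), (81.5315170288086, 37.786865234375), 8.099721908569336)
0.06 825 0.09638096793807444 [ 0.4914933  -0.26081597  0.08891001]
((498.23834228515625, -262.5110168457031), (37.96458435058594, 26.92751121520996), 84.79373931884766)
0.085 636 0.09638096793807444 [ 0.49290012 -0.26112053  0.09314982]
((494.9590148925781, -262.2641296386719), (38.027889251708984, 20.140296936035156), 85.42562103271484)
0.1 418 0.11838030906523006 [ 0.49448516 -0.2616333   0.10831586]
((495.69403076171875, -262.26043701171875), (18.402597427368164, 20.054590225219727), 85.16722869873047)
```

View pics/w4.png

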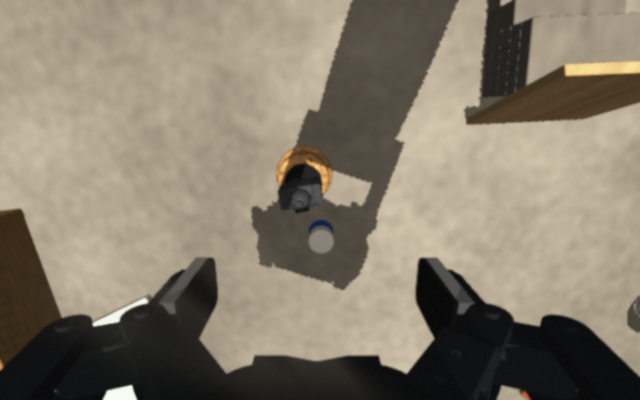

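The wrist view shows the knight near (300,185) on its plinth, the pot at (320,237) clear of the jaw line, and the panel standing at upper right. The knight's shoulders measure 38×20 mm, centred at (0.495, -0.262), with its y axis at 85.4°.

Run:
```python
from h import *
rel([.495,-.2622,.084],85.4)
```

```text
t 16.1833 pos [ 0.4955 -0.2462  0.2575] F [-0.08  1.9  -0.79] open 0.0857 q [-0.6  -0.12  1.78  0.    1.49 -1.9 ]
shift cm [-0.37 -1.56 17.35] turn [ 4.000e-04 -1.000e-04 -1.889e-01]
```

Emit:
jog_arm --pt "0 0 0 -0.3 -1.5 0 1" --pt "0 0 -0.095 0 0 0.5 1" --pt "0 0 -0.095 0 0 1.5 1" --pt "0 0 0 0 0 2 1" --pt "0 0 0 0 0 2 1" --pt "0 0 0 0 0 2 1" --pt "0 0 0 0 0 1 1" --pt "0 0 0 0 0 0 1" --pt "0 0 0 0 0 0 1" --pt "0 0 0 0 0 0 1"

```text
t: 17.02
tool_pos: [0.4952, -0.2613, 0.1688]
tool_rot: [0.121, 3.137, -0.002]
contact_force: [0.5, 0.1, 1.1]
opening: 0.0852
```

Run:
```python
from h import *
rel([.495,-.2622,.084],85.4)
```

```text
t 17.0167 pos [ 0.4952 -0.2613  0.1688] F [0.51 0.06 1.13] open 0.0852 q [-0.62 -0.04  1.85 -0.    1.33 -2.11]
shift cm [ 0.03 -0.08  8.48] turn [-0.0013  0.0021  0.0029]
```

Emit:
jog_arm --pt "0 0 0 0 -0.1 1 1" --pt "0 0 0 0 0 1.5 1" --pt "0 0 0 0 0 1.5 1" --pt "0 0 0 0 0 1.5 1" --pt "0 0 0 0 0 1.5 1" --pt "0 0 0 0 0 1 1" --pt "0 0 0 0 0 0.5 1" --pt "0 0 0 0 0 0 1" --pt "0 0 0 0 0 0 0.8" --pt "0 0 0 0 0 0 0.6" --pt "0 0 0 0 0 0 0.55" --pt "0 0 0 0 0 0 0.5" --grip_force 30

```text
t: 18.02
tool_pos: [0.4949, -0.2624, 0.0831]
tool_rot: [0.122, 3.138, -0.002]
contact_force: [0.4, -0.3, 0.2]
opening: 0.0426
```

Emit:
jog_arm --pt "0 0 0 0 0 0 0.47" --pt "0 0 0 0 0 0 0.44" --pt "0 0 0 0 0 0 0.41" --pt "0 0 0 0 0 0 0.38" --pt "0 0 0 0 0 0 0.3" --pt "0 0 0 0 0 0 0.3" --pt "0 0 0 0 0 0 0.3" --pt "0 0 0 0 0 0 0.3"

```text
t: 18.68
tool_pos: [0.4948, -0.2623, 0.0828]
tool_rot: [0.122, 3.138, -0.001]
contact_force: [-1.1, -0.3, 4.5]
opening: 0.038
```

Emit:
jog_arm --pt "0 0 0 0 0 -0.2 0.3" --pt "0 0 0 0 0 -0.4 0.3" --pt "0 0 0 0 0 -0.8 0.3" --pt "0 0 0 0 0 -1 0.3" --pt "0 0 0 0 0 -1 0.3" --pt "0 0 0 0 0 -1 0.3" --pt "0 0 0 0 0 -1 0.3" --pt "0 0 0 0 0 -0.6 0.3" --pt "0 0 0 0 0 0 0.3" --pt "0 0 0 0 0 0 0.3"

```text
t: 19.52
tool_pos: [0.4947, -0.2622, 0.1428]
tool_rot: [0.122, 3.138, -0.001]
contact_force: [-0.2, -0.6, -0.5]
opening: 0.0377
```

Run:
```python
from h import *
rel([.4955,-.2622,.2],77.6)
for n in('side','scene'):
    im,dp,C=grab(n);P=cloud(dp,C).reshape(-1,3);P=P[(np.linalg.norm(P[:,:2]-[.497,-.261],axis=1)<.05)&(P[:,2]>.045)]
    h=np.histogram(P[:,2],np.arange(.045,.2,.01));print(n,h[0],P[:,2].min());S=P[P[:,2]<.1];print(cv2.minAreaRect((S[:,:2]*1000).astype(np.float32)))
    if n=='side':cv2.imwrite('pics/k5.png',im[240:360,300:450][:,:,::-1].repeat(4,0).repeat(4,1))
```

```text
t 19.5167 pos [ 0.4947 -0.2622  0.1428] F [-0.24 -0.59 -0.49] open 0.0377 q [-0.62 -0.01  1.87 -0.    1.28 -2.11]
shift cm [-0.09  0.   -5.72] turn [-0.0006  0.0011  0.1386]
side [  0   0   0   0 129  46   3   7  45  46  54  19  69  31  73] 0.08881704620259834
((488.2336730957031, -264.1831970214844), (24.23674201965332, 39.26039123535156), 19.76909828186035)
scene [ 0  0  0  0 68 46 21 17 57 47 54 29 56 39 46] 0.08722392557370062
((497.21112060546875, -254.835205078125), (39.198490142822266, 40.29738998413086), 73.50843811035156)
```

View pics/k5.png

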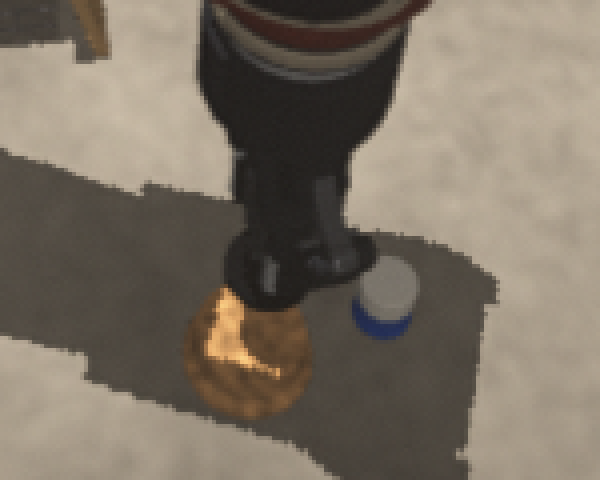

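The side view shows the knight lifted level above the plinth (crop 270,280) with the pot at (388,295) upright. Its base is at about 0.089, so base = TCP − 0.053. I'll re-measure the free-standing panel.

Run:
```python
from h import *
c=np.array([.478,-.006,.075])
panelfit('scene',.005,hint=c,rad=.12);panelfit('side',.005,hint=c,rad=.12)
im,dp,C=grab('side');P=cloud(dp,C).reshape(-1,3)
S=P[(np.linalg.norm(P[:,:2]-RC,axis=1)<.12)&(P[:,2]>.14)&(P[:,2]<.16)];print(len(S),cv2.minAreaRect((S[:,:2]*1000).astype(np.float32)))
D=np.array(cv2.minAreaRect(S[:,:2].astype(np.float32)*1)[0])-RC;print('top lat',D@ry,'out',D@rn-.03)
f=RC+rn*(.030+.0243)
tgt=[*(f+rn*.08),.1028];print(tgt);rel([*tgt[:2],.2],77.6)
```

```text
scene N 1511 yaw -12.31 tilt 14.52
rect [-5.3 -3.2] [135.5 149.6] 0.0
foot [ 0.4962 -0.0091  0.005 ] top [ 0.464  -0.0021  0.1483] height 0.147 width 0.1305 foot out of face 0.0231 lat 0.0006
side N 103 yaw -14.63 tilt 17.69
rect [-3.2  6.8] [ 52.1 134.3] 25.8
foot [ 0.4883 -0.0473  0.0045] top [ 0.4575 -0.0392  0.1177] height 0.1175 width 0.0568 foot out of face 0.0236 lat -0.0384
0 ((0.0, 0.0), (0.0, 0.0), 0.0)
top lat -0.09704577520077756 out -0.46347277597985337
[np.float64(0.5753670869802787), np.float64(-0.02713895443853659), 0.1028]
t 19.7667 pos [ 0.494  -0.2617  0.1413] F [-0.21  0.21 -1.83] open 0.0375 q [-0.62 -0.01  1.87 -0.    1.28 -2.11]
shift cm [-6.28 24.02 -5.86] turn [ 0.0007 -0.0014  0.1386]
```

Emit:
jog_arm --pt "0 0 0 0 0 -0.8 0.3" --pt "0 0 0 0 0 -1.6 0.3" --pt "0 0 0 0 0 -1.6 0.3" --pt "0 0 0 -0.3 0.8 -1.2 0.3" --pt "0 0 0 -0.4 1.6 -0.6 0.3" --pt "0 0 0 -0.6 2.3 0 0.3" --pt "0 0 0 -0.6 2.3 0 0.3" --pt "0 0 0 -0.6 2.3 0 0.3" --pt "0 0 0 -0.6 2.3 0 0.3" --pt "0 0 0 -0.6 2.3 0 0.3" --pt "0 0 0 -0.6 2.3 0 0.3" --pt "0 0 0 -0.6 2.3 0 0.3"

```text
t: 20.77
tool_pos: [0.558, -0.0796, 0.2006]
tool_rot: [0.122, 3.139, 0.0]
contact_force: [-0.0, 0.3, -0.9]
opening: 0.0374
```

Emit:
jog_arm --pt "0 0 0 -0.6 2.3 0 0.3" --pt "0 0 0 -0.5 1.7 0 0.3" --pt "0 0 0 -0.3 1 0 0.3" --pt "0 0 0.03 0 0.5 0 0.3" --pt "0 0 0.05 0 0 0 0.3" --pt "0 0 0.04 0 0 0 0.3" --pt "0 0 0.02 0 0 0 0.3" --pt "0 0 0 0 0 0 0.3" --pt "0 0 0 0 0 0 0.3"

```text
t: 21.52
tool_pos: [0.5759, -0.0277, 0.2003]
tool_rot: [0.341, 3.123, -0.0]
contact_force: [-0.3, 0.0, -2.3]
opening: 0.0377
```

Run:
```python
from h import *
rel([.5754,-.0271,.1028],77.6)
```

```text
t 21.5167 pos [ 0.5759 -0.0277  0.2003] F [-0.29  0.03 -2.26] open 0.0377 q [-0.18 -0.02  1.78 -0.    1.39 -1.53]
shift cm [0.06 0.05 9.75] turn [-0.      0.0001 -0.0009]
```

Emit:
jog_arm --pt "0 0 0 0 0 0.5 0.3" --pt "0 0 0 0 0 1 0.3" --pt "0 0 0 0 0 1.3 0.3" --pt "0 0 0 0 0 1.3 0.3" --pt "0 0 0 0 0 1.3 0.3" --pt "0 0 0 0 0 1.3 0.3" --pt "0 0 0 0 0 1.2 0.3" --pt "0 0 0 0 0 1 0.3" --pt "0 0 0 0 0 0.6 0.3" --pt "0 0 0 0 0 0.2 0.3" --pt "0 0 0 0 0 0 0.3" --pt "0 0 0 0 0 0 0.3"

```text
t: 22.52
tool_pos: [0.5763, -0.0277, 0.1037]
tool_rot: [0.341, 3.122, -0.0]
contact_force: [0.0, 0.0, -0.8]
opening: 0.0378
```

Run:
```python
from h import *
rel([.5754,-.0271,.1028],77.6)
im,dp,C=grab('scene');cv2.imwrite('pics/f6.png',im[110:310,230:430][:,:,::-1].repeat(3,0).repeat(3,1))
ims,dps,Cs=grab('side');cv2.imwrite('pics/f7.png',ims[100:340,200:440][:,:,::-1].repeat(2,0).repeat(2,1))
for d,c in((dp,C),(dps,Cs)):
    P=cloud(d,c).reshape(-1,3);P=P[(np.linalg.norm(P[:,:2]-[.5754,-.0271],axis=1)<.04)&(P[:,2]>.03)]
    print(np.percentile(P[:,2],[0,1]));S=P[P[:,2]<P[:,2].min()+.012];print(cv2.minAreaRect((S[:,:2]*1000).astype(np.float32)))
panelfit('scene',.005,hint=np.array([.478,-.006,.075]),rad=.12)
panelfit('side',.005,hint=np.array([.478,-.006,.075]),rad=.12)
```

```text
t 22.5167 pos [ 0.5763 -0.0277  0.1037] F [ 0.03  0.   -0.82] open 0.0378 q [-0.18  0.08  1.85 -0.    1.21 -1.53]
shift cm [0.11 0.04 0.09] turn [ 0.      0.0011 -0.0014]
[0.05049306 0.05524149]
((578.8431396484375, -22.317764282226562), (33.81265640258789, 39.139835357666016), 70.36016082763672)
[0.04939778 0.05360663]
((574.4976806640625, -30.372173309326172), (33.975894927978516, 39.266357421875), 40.85999298095703)
scene N 1486 yaw -12.32 tilt 14.53
rect [-4.4 -3.5] [149.4 134.1] 89.6
foot [ 0.4964 -0.0085  0.005 ] top [ 0.464  -0.0014  0.1486] height 0.1473 width 0.1305 foot out of face 0.0231 lat 0.0013
side N 615 yaw -13.55 tilt 15.15
rect [ 2.6 -9.8] [131.9 147.6] 0.4
foot [ 0.496  -0.0118  0.0049] top [ 0.4625 -0.0037  0.1474] height 0.1466 width 0.1292 foot out of face 0.0235 lat -0.0021
```

View pics/f6.png

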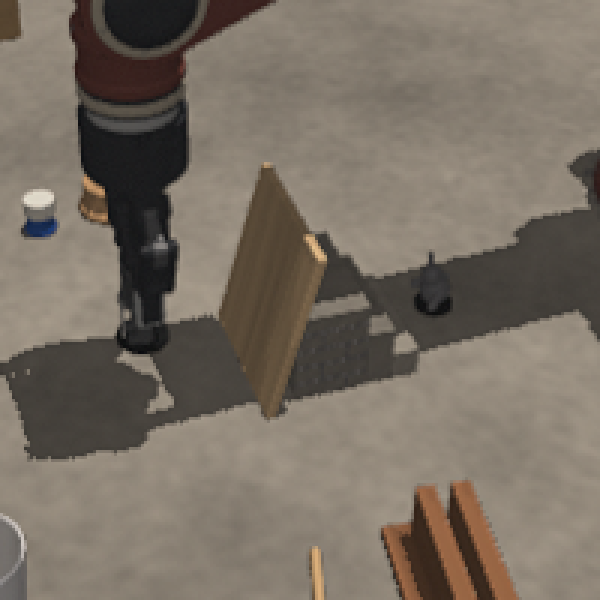

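View pics/f7.png

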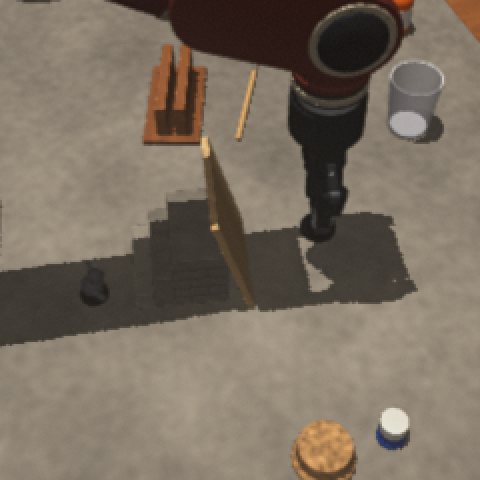

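Both views agree. The panel leans on the ruin, with its foot near (270,412) in the scene crop. The knight hangs level in front of it at (142,335), clear of everything, and the pot (40,212) and goblin (432,285) are standing. I'll let it settle and hand in.

Emit:
jog_arm --pt "0 0 0 0.1 0 0.1 0.3" --pt "0 0 0 0 0 0 0.3" --pt "0 0 0 0 0 0 0.3" --pt "0 0 0 0 0 0 0.3" --pt "0 0 0 0 0 0 0.3" --pt "0 0 0 0 0 0 0.3" --pt "0 0 0 0 0 0 0.3" --pt "0 0 0 0 0 0 0.3"

```text
t: 23.38
tool_pos: [0.5749, -0.0274, 0.1021]
tool_rot: [0.341, 3.123, -0.0]
contact_force: [-0.1, -0.0, -1.3]
opening: 0.0378
```

```bash
python3 -c "
from h import *
rel([.5754,-.0271,.1028],77.6);print(ctrl.finish_job())"
```

```text
t 23.3833 pos [ 0.5749 -0.0274  0.1021] F [-0.06 -0.04 -1.31] open 0.0378 q [-0.18  0.08  1.85 -0.    1.21 -1.53]
shift cm [-0.04  0.04 -0.07] turn [-0.      0.     -0.0013]
the job is handed in; nothing more can be done
None
```

The panel is out of the rack and leaning on its own against the ruin. The knight is held level in mid-air in front of it, and I handed the job in at 23.4 s of the 67 s allowed.

- **Panel:** the last fits gave a lean of about 14.5–15°, with the foot about 23–24 mm out from the ruin's face. It is off centre by +1.3 mm in one view and −2.1 mm in the other, and square to within about 1°. The scene camera's fit was the same before and after the knight was brought in.
- **Knight:** it is gripped across the body at 30 N with a 37.8 mm opening, and faces straight out from the panel. Its base was measured about 5 cm above the table and, worked out from the tool position, is about 8 cm out from the panel's foot. The force on the tool was about 1 N, little more than the knight's weight, so it was touching nothing else.
- **Other things:** the pot and the goblin were both standing in the last pictures.
- **Disagreements:** the two fixed cameras differ by about 3 mm sideways and 1° in yaw. Their fits also put the panel's foot about 5 mm up although it stands on the table; I took that as edge error, because contact was felt where expected. One side-camera panel fit, taken while the arm was in the way, was unusable and I ignored it.

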